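Pop the mathri box open, steady its lid and stack the fresh mathris to cool

ROBOT

A 6-joint arm with a two-finger parallel gripper is mounted at the origin on the work surface. World frame = base frame: x ahead of the robot, y to its left, z up, the work surface at z = 0. Lengths are in mm, angles in rad, forces in N, time in s.
With the tool pointing down it reaches from about 350 to 775 mm from the base axis. Payload 7.3 kg.
Tool frame: the origin (TCP) lies on the mounting face of the last link; the fingertips stand 178 mm ahead of it and the grasp point (between the pads) lies 159 mm ahead of it (bot.grip_point_offset is the distance from the TCP to the grasp point, in mm); x points along the fingers, y is the direction in which the jaws open and shut, and the axes are right-handed (so a half turn about x gives the same grasp; the last joint's range is limited). The gripper opens to 92 mm and grips with 3 to 60 N. Pads are 19 mm wide; open, the fingers measure 130 mm over their backs; the gripper's body (75 mm by 190 mm) begins 47 mm behind the grasp point.
Start: joints at [-1.356, 0.342, 1.524, -0, 1.275, -0.146], TCP at [185.357, -491.193, 404.741] pointing down, gripper open.
Joint ranges: [-2.53, 2.53], [-0.77, 2.02], [0.04, 2.7], [-1, 4.14], [0.28, 2.66], [-3.11, 3.11]. Speed limits (rad/s): [2.57, 2.57, 3.14, 3.14, 3.14, 3.14].

INTERFACE

Orientations are given as [roll, pitch, yaw] about the fixed x, y, z axes, in that order (R = Rz(yaw) Ry(pitch) Rx(roll)).
In Python, from plant import bot gives the robot as it stands.
- The arm moves only by the tool arm_command, never from a script. Its argument "moves" is a list of rows, each a list of 5 numbers: the shift along the tool's x, y, z in cm, then the turn about the tool's x in degrees, then the opening, from 0 (shut) to 1 (fully open). A call has 1 to 10 rows; each row is the pose to reach, as a shift and turn from the pose measured when the call began, along the tool's axes at that moment; what a row does not reach only later rows make up. A row lasts 1/10 s, in which the tool goes at most 50 mm and 8.59 degrees, less where a joint would pass 70% of its speed; a pose out of reach is approached as far as the arm can. A call with a gripper value outside its range is refused whole. The fingers move at their own pace and stop on an object; the grip force is fixed at half the most. Time passes only in rows, so rows that repeat a pose let the fingers close. It gives the time, the measured TCP pose, the force and the opening at its end, in the units of the state.
- bot.get_obs(): the state, without advancing time (a new reading comes with each control period).
- bot.capture(name): name is "side" or "top"; returns a dict with "frame" (400x640x3 uint8, blue, green, red), "K" (3x3 intrinsics, pixels), "origin" and "orientation" of the camera in the world. Camera axes: x right, y down, z forward; pixel columns grow to the right and rows downward; lengths in mm; the calibration is good to about 2 mm. A picture is of the moment at which its call begins. There is no depth.
- bot.close_job(): hands the job in, once; it reports no verdict.
The state is a dict: "time": time; "joint_positions": joint angles; "dq": joint speeds; "tau": joint torques, N m; "tool_pos": TCP position; "tcp_rot": TCP orientation; "contact_force": force on the tool from outside, world axes, zero at the start; "moment": the same for the moment, N m; "grip_width": finger opening in mm.
Only numpy, scipy, OpenCV 4.12 (cv2) and the standard library are available. Lean on these libraries where they do the work, as an engineer would, in place of code of your own. Each camera call takes 0.05 s, during which the arm holds its last target.

TASK

The fresh mathris on the marble rolling board must finish cooling in their round box. Press the orange release button so that the sprung lid pops up, then steady the lid with the fingers: ease it back without slamming until it rests against its stop, keep a finger lightly pressed on it there for about a second and leave it standing open. Lay the big mathri flat in the middle of the steel plate in the box and the small one centred on top of it, setting each down gently (they are brittle), and leave everything else on the board as it is.

Things in the scene. Friction and masses are not known exactly. Their poses are not given: they have to be found in the camera images.
- dabba: Round teal snack box standing fixed on the board: outside diameter 200 mm, rim 62 mm above the board, wall 8 mm (inside diameter 184 mm), steel liner plate of diameter 140 mm flat on its inner floor. Origin: centre of its underside. +z up, +x points to the lid's hinge, -x to the release button; the hinge line runs along y.
- plate_top (a point): Centre of the upper face of the steel plate inside the box, 11.5 mm above the board and 50.5 mm below the rim.
- button_top (a point): Middle of the upper face of the orange press pad of the latch, outside the box on its -x side, 146 mm from the box's axis and 62 mm above the board; the pad is 36 mm wide (along the box's y) and 40 mm long (along its x). It is a rocker: press straight down; it turns about a pin 36 mm nearer the box, and the point moves with it. A hook on it stands 14 mm higher than the pad, 30 to 42 mm from this point towards the box, and holds the lid's catch tab.
- button (a joint): Angle of the rocker latch (rad): 0 at rest, sprung back; the lid is freed at about 0.23 (8 mm down at the point), end stop at 0.38 (13 mm down). About 4 N at the point frees the lid, 5 N reaches the stop.
- lid_hinge (a joint): Opening angle of the lid (rad): 0 shut, 1.57 upright, 1.85 (leaning 16 degrees outwards) at its stop. When freed, a spring throws it up; it bobs and comes to rest half open at about 0.8, still in the way. From there it must be pushed: up to about upright (1.5) its weight brings it back to half open, beyond that its weight tips it outwards to the stop, where it stays by itself.
- hinge_line (a point): Middle of the lid's hinge line, 62 mm above the board, 108 mm from the box's axis on its +x side. It does not move.
- lid_edge (a point): Point of the lid's rim farthest from the hinge, on the flat inner (under) side; it moves with the lid, 208 mm from the hinge line. The lid is an ivory disc of 200 mm diameter, 20 mm thick in the middle and 8 mm at its edge, about 0.16 kg; its inner face is flat steel. A catch tab 28 mm wide and 6 mm thick sticks out 8 mm beyond the rim at this point. Less than 3 N at the edge turns it.
- chakla: Marble rolling board on three feet, fixed: diameter 230 mm, upper face 35 mm above the board. Origin: centre of its underside, z up. The two mathris lie on it, about 130 mm apart.
- big_mathri_mid (a point): Centre (half-way up) of the big golden mathri, a stiff flat round biscuit: diameter 66 mm, 14 mm thick, about 45 g, lying flat (axis = z).
- small_mathri_mid (a point): Centre (half-way up) of the small greenish mathri: diameter 60 mm, 14 mm thick, about 34 g, lying flat (axis = z).
- big_mathri: The big mathri itself: its origin is the centre of its underside, z = its axis.
- small_mathri: The small mathri itself: its origin is the centre of its underside, z = its axis.
- lid: The lid's disc; its origin lies on the hinge line, -x points along the lid away from the hinge.
- jar_a: Bystander: closed brown glass jar with black cap, diameter 86 mm, 132 mm high, on the white turntable. Origin under its centre.
- jar_b: Bystander: closed brown glass jar with yellowish cap, same size, on the white turntable. Origin under its centre.
- katori: Bystander: small steel bowl, diameter 90 mm, 36 mm high. Origin under its centre.
- pot: Bystander: aluminium pot, diameter 144 mm, 86 mm high, with a level handle at the height of 76 mm that reaches 185 mm from its axis. Origin under its centre.
- spoon: Bystander: white melamine spoon, 165 mm long, lying flat. Origin near its middle.
- belan: Bystander: wooden rolling pin, 320 mm long, 41 mm thick, lying flat. Origin under its middle.
- lota: Bystander: brass water pot, diameter 112 mm, 110 mm high. Origin under its centre.
There are look-alikes about, which are no part of the job. Leave any pink or turquoise look-alike of the small_mathri alone.

How it is judged:
By the outcome, as a careful person would: the job done as asked, in the order asked, and still so for the second after the job is handed in, with the robot touching nothing.
It also fails if it takes over 72 s, if anything falls off the work surface, if the arm or the gripper's body presses on something with over 40 N, if the wrist force passes 120 N, or if a joint passes its speed limit or range.

## Working session

There is one attempt and no reset: what is moved stays moved. The work goes in short steps, Python scripts to look and compute and a tool call to move; the robot and the scene stay as the last step left them, time stands still between calls to the robot, and variables do not carry over. Pictures are saved under pics/ and viewed, and the job is handed in when it is done.

Besides the shell and the picture viewer there is one more tool, called after "Request:" as name(argument=value, ...) on one line, values as JSON. arm_command: Moves the arm, as the interface text tells. Its arguments: {"type":"object","properties":{"moves":{"type":"array"}},"required":["moves"]}

```bash
ls; mkdir -p pics; python3 - <<'E'
from plant import bot
import cv2
print(bot.get_obs())
for n in("side","top"):
    c=bot.capture(n); cv2.imwrite(f"pics/{n}0.png",c["frame"]); print(n,c["K"],c["origin"],c["orientation"])
E
```

```text
pics
{'time': 0.0, 'joint_positions': array([-1.35596954e+00,  3.42728094e-01,  1.52504956e+00, -5.57006797e-06,
        1.27536783e+00, -1.46012957e-01]), 'dq': array([ 0.00186029, -0.00117905,  0.00029247, -0.00039876, -0.00047322,
        0.00235368]), 'tau': array([-1.19173277e-03, -4.31240630e+01, -2.44215703e+01,  7.17602740e-02,
        5.60344441e-02, -1.05153895e-04]), 'tool_pos': array([ 185.34015642, -491.04716187,  404.03059592]), 'tcp_rot': array([-1.71337928,  1.56924349,  1.78905475]), 'contact_force': array([-0.25664705,  0.06080784, -0.13935129]), 'moment': array([ 0.00850811, -0.06604521, -0.03471928]), 'grip_width': 91.95599457806874}
side [[464.86559348   0.         321.26324952]
 [  0.         464.86559348 206.89583105]
 [  0.           0.           1.        ]] [ 307.55717872 1311.11704927 1029.21316346] [-2.19849911 -0.02180559 -2.96149013]
top [[447.747137     0.         321.00515979]
 [  0.         447.747137   203.29397442]
 [  0.           0.           1.        ]] [ 414.55037325  -24.41753439 1471.54400583] [-3.05835346 -0.00891071 -1.58879351]
```

View pics/side0.png

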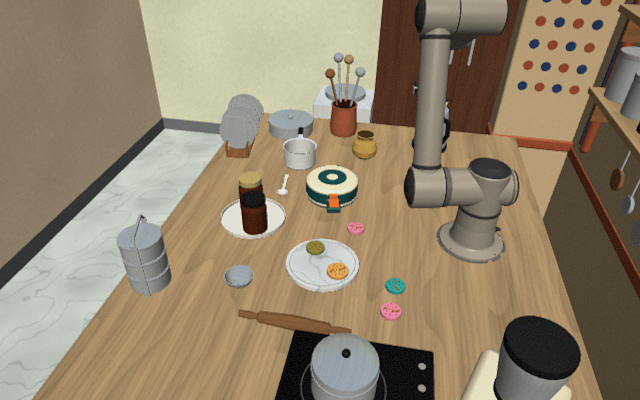

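View pics/top0.png

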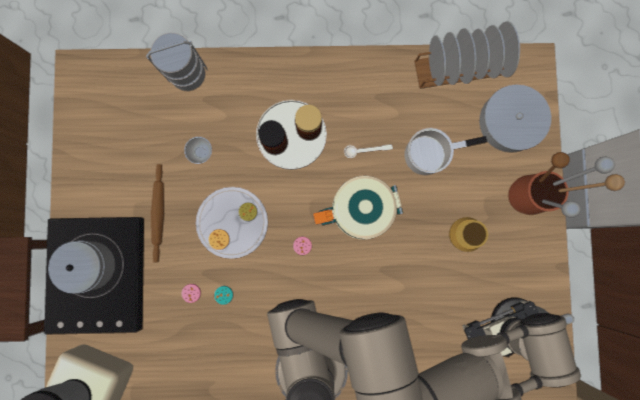

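The top view shows the box at about (365,207), with its button at (324,216) and hinge at (397,200). The big mathri is at about (219,238) and the small one at (248,212). I'll zoom in to measure these.

```bash
cat > h.py <<'E'
import numpy as np,cv2
from scipy.spatial.transform import Rotation as R
from plant import bot
def rot(o): return R.from_euler('xyz',o).as_matrix()
def px2w(c,u,v,z):
    d=rot(c["orientation"])@np.linalg.inv(c["K"])@np.array([u,v,1.]); o=np.array(c["origin"])
    return o+d*(z-o[2])/d[2]
def w2px(c,p):
    q=rot(c["orientation"]).T@(np.array(p)-c["origin"]); q=c["K"]@q; return q[:2]/q[2]
def crop(f,x0,y0,x1,y1,s,name):
    cv2.imwrite(name,cv2.resize(f[y0:y1,x0:x1],None,fx=s,fy=s,interpolation=cv2.INTER_CUBIC))
def st():
    o=bot.get_obs(); print('t',round(o['time'],2),'tcp',np.round(o['tool_pos'],1),'tip',np.round(o['tool_pos']+rot(o['tcp_rot'])[:,0]*178,1),'F',np.round(o['contact_force'],1),'w',round(o['grip_width'],1)); print(np.round(rot(o['tcp_rot']),3).tolist(), np.round(o['joint_positions'],2))
    return o
E
python3 - <<'E'
from h import *
a=cv2.imread("pics/top0.png");b=cv2.imread("pics/side0.png")
crop(a,180,170,420,270,3.3,"pics/t1.png"); crop(b,260,150,420,330,3.3,"pics/s1.png")
st()
E
```

```text
t 0.1 tcp [ 185.3 -491.1  404.1] tip [ 185.3 -490.8  226.1] F [ 1.  -0.3  0.6] w 92.0
[[-0.0, 0.353, -0.936], [0.001, -0.936, -0.353], [-1.0, -0.001, -0.0]] [-1.36  0.34  1.52 -0.    1.28 -0.15]
```

View pics/t1.png

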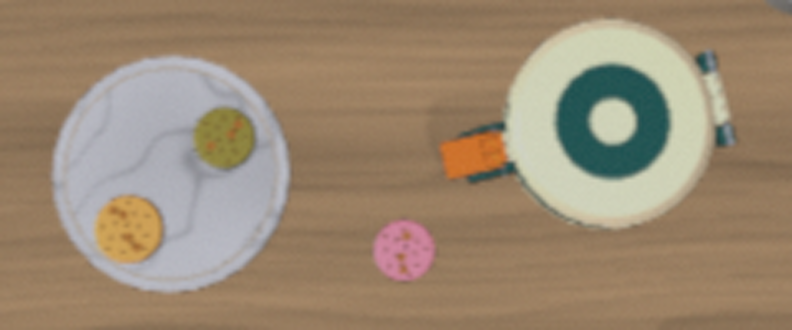

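View pics/s1.png

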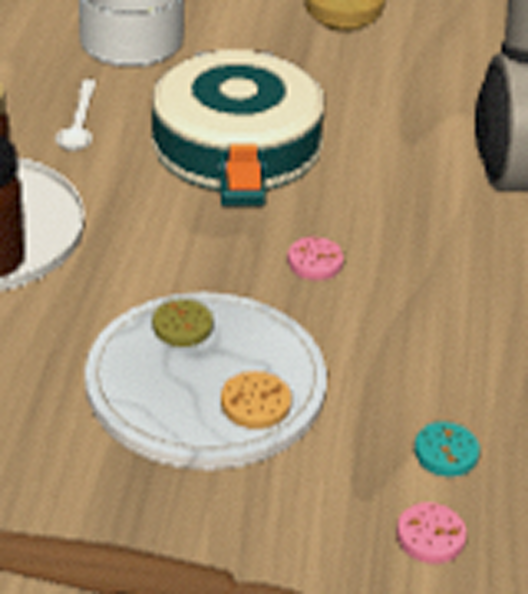

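```bash
cat > seg.py <<'E'
from h import *
def blob(c,lo,hi,box):
    f=c["frame"]; hsv=cv2.cvtColor(f,cv2.COLOR_BGR2HSV); m=cv2.inRange(hsv,np.array(lo),np.array(hi))
    k=np.zeros_like(m); x0,y0,x1,y1=box; k[y0:y1,x0:x1]=m[y0:y1,x0:x1]
    n,l,s,ce=cv2.connectedComponentsWithStats(k); i=1+np.argmax(s[1:,4]); 
    return ce[i],s[i],(l==i).astype(np.uint8)
E
python3 - <<'E'
from seg import *
t=bot.capture("top"); s=bot.capture("side")
for nm,lo,hi,bt,bs,z in [("big",(8,110,120),(25,255,255),(200,220,236,255),(322,258,355,284),49),
 ("small",(24,80,40),(40,255,200),(235,195,262,225),(302,236,330,258),49),
 ("btn",(3,180,120),(18,255,255),(305,200,338,230),(320,190,345,214),62),
 ("jar",(0,0,0),(1,1,1),None,None,0)]:
    if bt is None: continue
    for c,b in((t,bt),(s,bs)):
        ce,sz,m=blob(c,lo,hi,b); print(nm,ce.round(2),sz,px2w(c,*ce,z).round(1))
# ivory lid
ce,sz,m=blob(t,(18,10,150),(45,110,255),(325,170,402,245))
cn,_=cv2.findContours(m,cv2.RETR_EXTERNAL,cv2.CHAIN_APPROX_NONE)
e=cv2.fitEllipse(cv2.convexHull(max(cn,key=cv2.contourArea)));print(ce,sz,e,px2w(t,*e[0],68).round(1))
# chakla centre
for u,v in((218,238),):pass
# concentric mark centre
hsv=cv2.cvtColor(t["frame"],cv2.COLOR_BGR2HSV)
ce,sz,m=blob(t,(75,60,20),(105,255,160),(340,180,392,232)); 
cn,_=cv2.findContours(m,cv2.RETR_EXTERNAL,cv2.CHAIN_APPROX_NONE);e=cv2.fitEllipse(max(cn,key=cv2.contourArea));print('ring',e,px2w(t,*e[0],82).round(1))
print('hinge ends',px2w(t,180+707/3.3,170+62/3.3,62).round(1),px2w(t,180+724/3.3,170+136/3.3,62).round(1))
print('lota',px2w(t,467,235,100).round(1),'pot handle/pot',px2w(t,430,150,86).round(1),'spoon',px2w(t,390,148,5).round(1),px2w(t,348,153,5).round(1),'jars',px2w(t,272,137,132).round(1),px2w(t,308,118,132).round(1),'pink',px2w(t,302,246,10).round(1),'chakla',px2w(t,232,222,35).round(1),'belan',px2w(t,158,168,20),px2w(t,155,258,20))
E
```

```text
big [218.68 239.01] [209 230  20  19 307] [425.3 286.2  49. ]
big [337.02 270.76] [327 263  21  17 283] [423.1 291.4  49. ]
small [247.43 211.56] [239 203  18  18 212] [510.7 195.1  49. ]
small [314.88 247.76] [306 241  18  14 172] [508.7 201.3  49. ]
btn [322.82 216.48] [314 211  19  13 176] [490.1 -44.1  62. ]
btn [333.51 200.26] [329 194  10  13 116] [489.6 -53.9  62. ]
[364.909788   206.98691926] [ 332  176   69   64 2217] ((365.39276123046875, 206.6990966796875), (62.53558349609375, 67.82113647460938), 74.47494506835938) [ 518.3 -178.5   68. ]
ring ((365.1659851074219, 206.28428649902344), (32.769989013671875, 33.17916488647461), 136.0819854736328) [ 518.5 -176.3   82. ]
hinge ends [ 574.1 -272.2   62. ] [ 502.5 -286.3   62. ]
lota [ 423.5 -484.3  100. ] pot handle/pot [ 692.1 -384.4   86. ] spoon [ 717.2 -272.4    5. ] [ 702.6 -132.3    5. ] jars [730.6 106.8 132. ] [787.8  -3.4 132. ] pink [398.1  24.6  10. ] chakla [479.  246.7  35. ] belan [660.17326418 490.39997065  20.        ] [368.41858447 496.44571573  20.        ]
```

```bash
cat >> h.py <<'E'
BX=np.array([518.4,-177.,0]); ax=np.array([.192,-.981,0]); ay=np.array([.981,.192,0])
def B(x,y,z): return BX+ax*x+ay*y+np.array([0,0,z])
def tobox(p):
    d=np.array(p)-BX; return np.array([d@ax,d@ay,d[2]])
E
python3 - <<'E'
from h import *
for n in("top","side"):
    c=bot.capture(n); f=cv2.resize(c["frame"],None,fx=4,fy=4,interpolation=cv2.INTER_CUBIC)
    def pl(P,col):
        q=np.array([(w2px(c,p)+.5)*4 for p in P]).round().astype(np.int32); cv2.polylines(f,[q],True,col,1)
    A=np.linspace(0,6.28,60)
    pl([B(100*np.cos(a),100*np.sin(a),70) for a in A],(0,0,255)); pl([B(100*np.cos(a),100*np.sin(a),0) for a in A],(255,0,0))
    pl([B(-166,-18,62),B(-166,18,62),B(-126,18,62),B(-126,-18,62)],(255,255,0))
    pl([B(108,-40,62),B(108,40,62)],(0,255,255))
    for p,r in(((425,287.5),33),((510.5,196.5),30)):
        pl([np.array([p[0]+r*np.cos(a),p[1]+r*np.sin(a),49]) for a in A],(0,0,255))
        pl([np.array([p[0]+r*np.cos(a),p[1]+r*np.sin(a),35]) for a in A],(255,0,0))
    if n=="top": cv2.imwrite("pics/ovt.png",f[660:1060,780:1640]); cv2.imwrite("pics/ovt2.png",f[740:1040,760:1100])
    else: cv2.imwrite("pics/ovs.png",f[620:1180,1120:1480])
E
python3 - <<'E'
import cv2
f=cv2.imread('pics/ovt.png');cv2.imwrite('pics/ovt_b.png',f[:, 430:])
E
```

```text
(no output)
```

View pics/ovt_b.png

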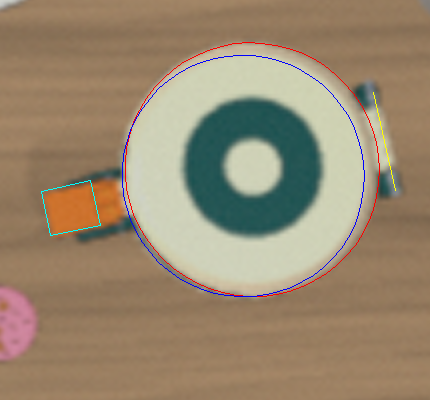

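View pics/ovt2.png

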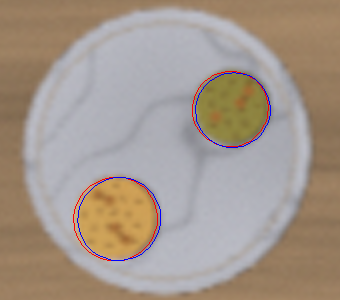

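View pics/ovs.png

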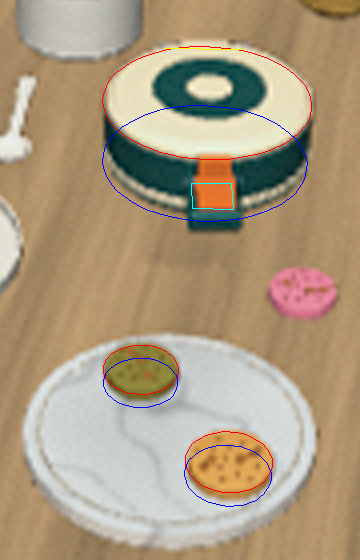

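The overlays match both views to about 2 mm, so I'll move above the button with the gripper closed.

Request:
arm_command(moves=[[0,-32.4,-44.7,-80.4,0],[0,-32.4,-44.7,-80.4,0],[0,-32.4,-44.7,-80.4,0],[0,-32.4,-44.7,-80.4,0],[0,-32.4,-44.7,-80.4,0],[0,-32.4,-44.7,-80.4,0],[0,-32.4,-44.7,-80.4,0],[0,-32.4,-44.7,-80.4,0],[0,-32.4,-44.7,-80.4,0],[0,-32.4,-44.7,-80.4,0]])

```text
time: 1.3
tool_pos: [461.2, -71.7, 404.9]
tcp_rot: [1.535, 1.57, 0.162]
contact_force: [1.8, -0.9, -0.0]
grip_width: 16.2
```

```bash
cat >> h.py <<'E'
def go(x,y,z,yaw=None):
    "needed tool shift in cm for the TIP to reach world x,y,z; yaw=desired angle of tool y (deg)"
    o=bot.get_obs(); M=rot(o['tcp_rot']); tip=o['tool_pos']+M[:,0]*178
    d=M.T@(np.array([x,y,z])-tip)/10; r=0
    if yaw is not None:
        r=np.degrees(np.arctan2(M[1,1],M[0,1]))-yaw; r=(r+180)%360-180
    print('shift',d.round(2),'turn',round(r,1))
E
python3 -c "
from h import *
st(); p=B(-150,0,75); print(p); go(*p,11.1)"
```

```text
t 1.3 tcp [461.2 -71.7 404.9] tip [461.3 -71.7 226.9] F [ 1.8 -0.9 -0. ] w 16.2
[[0.001, 0.98, 0.197], [0.0, 0.197, -0.98], [-1.0, 0.001, 0.0]] [-0.32  0.24  1.67  0.    1.23 -0.52]
[489.6  -29.85  75.  ]
shift [15.19  3.59 -3.55] turn 0.3
```

Request:
arm_command(moves=[[5,3.6,-3.6,0,0],[10,3.6,-3.6,0,0],[14,3.6,-3.6,0,0],[14.5,3.6,-3.6,0,0],[14.5,3.6,-3.6,0,0],[14.5,3.6,-3.6,0,0]])

```text
time: 1.9
tool_pos: [489.9, -29.4, 260.5]
tcp_rot: [1.329, 1.57, -0.043]
contact_force: [-0.1, -0.0, -0.1]
grip_width: 0.6
```

```bash
python3 -c "
from h import *
o=st(); p=B(-150,0,62); go(*p,11.1); print(tobox(o['tool_pos']))
for n,b in(('top',(290,170,420,260)),('side',(290,130,400,230))):
  c=bot.capture(n); crop(c['frame'],*b,4.5,f'pics/b_{n}.png')"
python3 -c "
import cv2,numpy as np
a=cv2.imread('pics/b_top.png');b=cv2.imread('pics/b_side.png');print(a.shape,b.shape)"
```

```text
t 1.9 tcp [489.9 -29.4 260.5] tip [490.1 -29.4  82.5] F [-0.1 -0.  -0.1] w 0.6
[[0.001, 0.98, 0.197], [-0.0, 0.197, -0.98], [-1.0, 0.001, 0.0]] [-0.22  0.45  1.81  0.    0.88 -0.41]
shift [ 2.05 -0.06  0.03] turn 0.3
[-150.23588917    0.37466057  260.47672961]
(405, 585, 3) (450, 495, 3)
```

View pics/b_side.png

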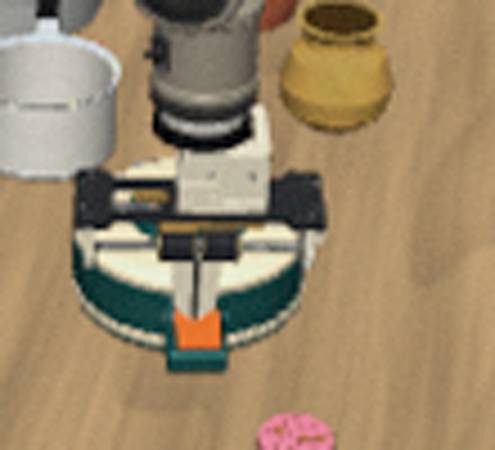

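View pics/b_top.png

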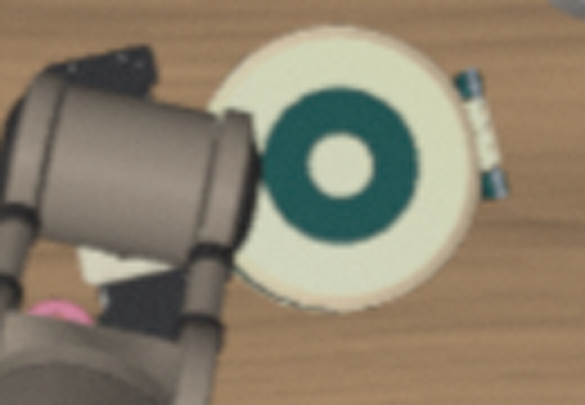

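The closed fingertips are above the orange pad, which is at about (197,330) in the side crop, and the gripper body is clear of the lid. I'll press now.

Request:
arm_command(moves=[[1,-0.1,0,0,0],[1.8,-0.1,0,0,0],[2.2,-0.1,0,0,0],[2.6,-0.1,0,0,0],[2.9,-0.1,0,0,0],[3.2,-0.1,0,0,0],[3.2,-0.1,0,0,0]])

```text
time: 2.7
tool_pos: [488.9, -29.1, 229.1]
tcp_rot: [1.781, 1.568, 0.408]
contact_force: [-1.0, 6.8, 5.0]
grip_width: 0.4
```

```bash
python3 -c "
from h import *
o=st()
for n,b in(('side',(260,110,400,230)),):
  c=bot.capture(n); crop(c['frame'],*b,4.5,f'pics/b2_{n}.png')"
```

```text
t 2.7 tcp [488.9 -29.1 229.1] tip [489.3 -28.9  51.1] F [-1.   6.8  5. ] w 0.4
[[0.002, 0.981, 0.196], [0.001, 0.196, -0.981], [-1.0, 0.002, -0.001]] [-0.22  0.5   1.84  0.    0.8  -0.42]
```

View pics/b2_side.png

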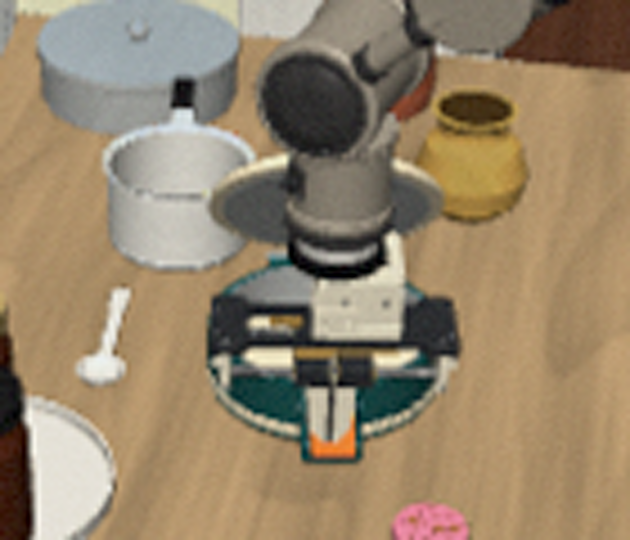

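The lid has popped up, with its inner face visible at about (330,190) and the fingers still on the pad at about (333,440). I'll back off upward and away.

Request:
arm_command(moves=[[-1.5,0,-0.3,0,0],[-3,0,-3,0,0],[-7,0,-5,0,0],[-12,0,-6,0,0],[-17,0,-6,0,0],[-21,0,-6,0,0],[-24,0,-6,0,0],[-24,0,-6,0,0]])

```text
time: 3.55
tool_pos: [476.9, 29.5, 473.5]
tcp_rot: [1.351, 1.56, -0.022]
contact_force: [0.3, 0.2, 0.5]
grip_width: 0.7
```

```bash
python3 -c "
from h import *
o=st()
c=bot.capture('side'); crop(c['frame'],260,90,400,230,4.2,'pics/b3_side.png')
c=bot.capture('top'); crop(c['frame'],290,130,430,250,4.2,'pics/b3_top.png')
for th in(.6,.7,.8,.9,1.0):
  print(th,[ (w2px(bot.capture('side') if 0 else c,B(108-208*np.cos(th),0,62+208*np.sin(th)))-[290,130])*4.2])
"
```

```text
t 3.55 tcp [476.9  29.5 473.5] tip [478.9  29.5 295.5] F [0.3 0.2 0.5] w 0.7
[[0.011, 0.98, 0.197], [-0.0, 0.197, -0.98], [-1.0, 0.011, 0.002]] [-0.1   0.2   1.52  0.    1.4  -0.3 ]
0.6 [array([241.85749558, 328.99052309])]
0.7 [array([261.55213719, 323.3874384 ])]
0.8 [array([283.87730668, 317.30395257])]
0.9 [array([308.62162521, 310.80601568])]
1.0 [array([335.51643927, 303.97123927])]
```

View pics/b3_side.png

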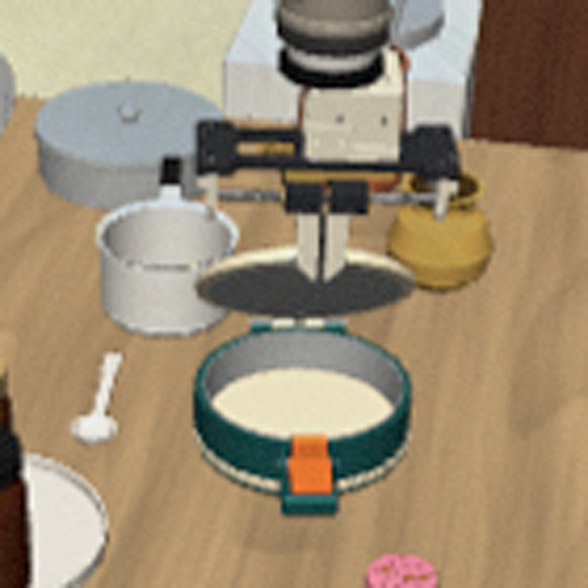

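View pics/b3_top.png

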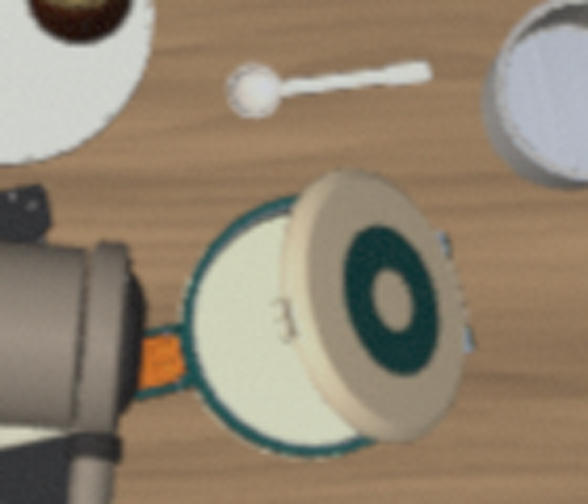

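The lid rests at about 0.8 rad, with its catch tab at about (283,318) in the top crop. Nothing else has moved. I'll straddle the lid's edge with loosely open fingers, so one can push and the other restrain.

```bash
python3 -c "
from h import *
go(*B(-30,0,290),-78.9)"
```

```text
shift [1.100e-01 1.000e-02 1.807e+01] turn 90.2
```

Request:
arm_command(moves=[[0,0,2,90,0.65],[0,0,6,90,0.65],[0,0,10,90,0.65],[0,0,14,90,0.65],[0,0,18,90,0.65],[0,0,18,90,0.65],[0,0,18,90,0.65],[0,0,18,90,0.65],[0,0,18,90,0.65],[0,0,18,90,0.65]])

```text
time: 4.65
tool_pos: [511.8, -147.2, 466.8]
tcp_rot: [-1.546, 1.569, 1.858]
contact_force: [0.8, -1.1, 0.2]
grip_width: 59.6
```

Request:
arm_command(moves=[[0,0,0,4.5,0.65],[0,0,0,4.5,0.65],[0,0,0,4.5,0.65]])

```text
time: 4.95
tool_pos: [511.8, -147.3, 465.5]
tcp_rot: [-0.994, 1.566, 2.334]
contact_force: [0.7, 1.0, -0.7]
grip_width: 59.6
```

```bash
python3 -c "
from h import *
o=st(); print(tobox(o['tool_pos']))
go(*B(-30,0,198),-78.9)
c=bot.capture('side'); crop(c['frame'],260,90,400,230,4.2,'pics/b4_side.png')
c=bot.capture('top'); crop(c['frame'],290,130,430,250,4.2,'pics/b4_top.png')"
```

```text
t 4.95 tcp [ 511.8 -147.3  465.5] tip [ 511.3 -146.8  287.5] F [ 0.7  1.  -0.7] w 59.6
[[-0.003, 0.185, -0.983], [0.003, -0.983, -0.185], [-1.0, -0.004, 0.002]] [-0.42  0.32  1.39  0.    1.44  0.96]
[-30.37152378  -0.73238932 465.45286932]
shift [ 8.94  0.14 -0.14] turn -0.4
```

View pics/b4_side.png

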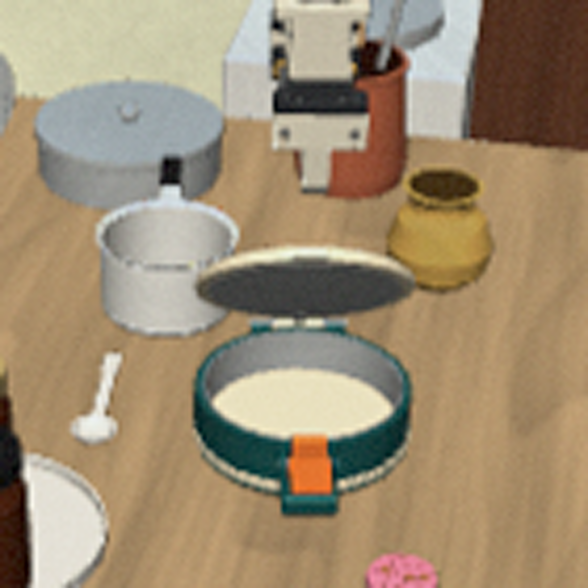

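The fingers are centred over the tab, seen at (318,262) with the fingertip at (315,188). I'll lower the straddle.

Request:
arm_command(moves=[[3,0.1,-0.1,0,0.65],[6,0.1,-0.1,0,0.65],[8,0.1,-0.1,0,0.65],[8.9,0.1,-0.1,0,0.65],[8.9,0.1,-0.1,0,0.65]])

```text
time: 5.55
tool_pos: [512.8, -147.8, 376.2]
tcp_rot: [-0.93, 1.566, 2.397]
contact_force: [-0.2, -0.7, -0.5]
grip_width: 59.6
```

```bash
python3 -c "
from h import *
o=st(); print(tobox(o['tool_pos']))
c=bot.capture('side'); crop(c['frame'],260,90,400,230,4.2,'pics/b5_side.png')
c=bot.capture('top'); crop(c['frame'],290,130,430,250,4.2,'pics/b5_top.png')"
```

```text
t 5.55 tcp [ 512.8 -147.8  376.2] tip [ 512.1 -147.2  198.2] F [-0.2 -0.7 -0.5] w 59.6
[[-0.004, 0.185, -0.983], [0.003, -0.983, -0.185], [-1.0, -0.004, 0.003]] [-0.42  0.38  1.54  0.    1.22  0.96]
[-2.96925267e+01  8.02522808e-02  3.76205556e+02]
```

View pics/b5_side.png

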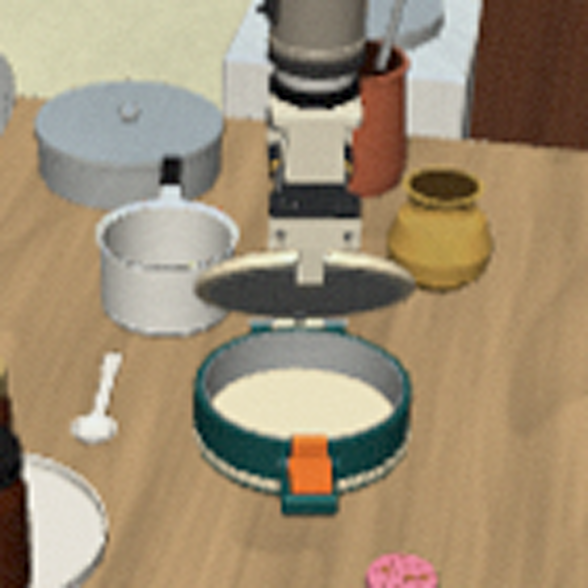

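Request:
arm_command(moves=[[0,1.2,0,0,0.62],[-0.3,1.9,0,0,0.6],[-0.7,2.4,0,0,0.56],[-1.1,2.9,0,0,0.53],[-1.6,3.4,0,0,0.5],[-2,3.9,0,0,0.48],[-2.4,4.5,0,0,0.45],[-2.8,5.1,0,0,0.43],[-3.2,5.7,0,0,0.42],[-3.5,6.3,0,0,0.41]])

```text
time: 6.65
tool_pos: [524.9, -210.5, 413.3]
tcp_rot: [-1.665, 1.569, 1.662]
contact_force: [0.5, 0.6, 0.1]
grip_width: 37.9
```

```bash
python3 -c "
from h import *
o=st(); print(tobox(o['tool_pos']))
c=bot.capture('side'); crop(c['frame'],260,90,400,230,4.2,'pics/b6_side.png')
c=bot.capture('top'); crop(c['frame'],290,130,430,250,4.2,'pics/b6_top.png')"
```

```text
t 6.65 tcp [ 524.9 -210.5  413.3] tip [ 524.9 -210.1  235.3] F [0.5 0.6 0.1] w 37.9
[[-0.0, 0.185, -0.983], [0.002, -0.983, -0.185], [-1.0, -0.002, -0.0]] [-0.52  0.41  1.39  0.    1.34  0.87]
[ 3.40890593e+01 -2.58493636e-02  4.13325503e+02]
```

View pics/b6_side.png

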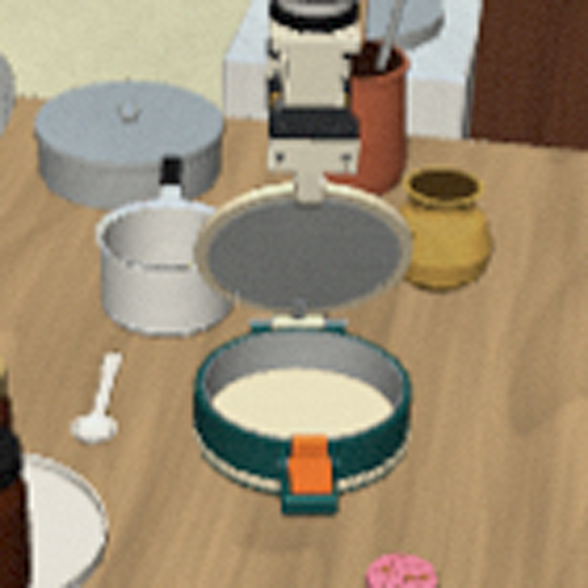

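View pics/b6_top.png

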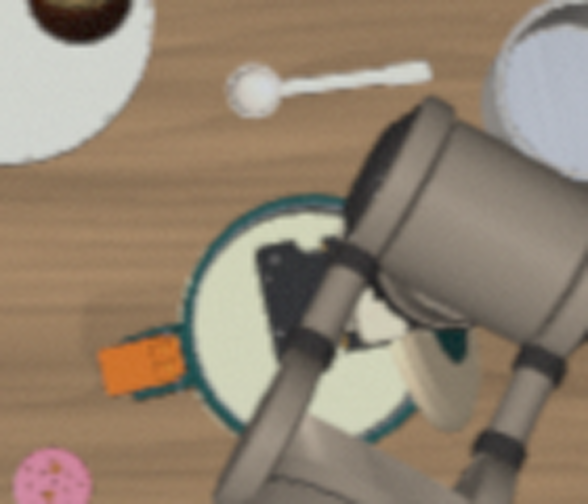

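The lid follows the front finger and is now at about 1.1 rad, with almost no force. I'll continue to nearly upright.

Request:
arm_command(moves=[[-0.3,0.6,0,0,0.41],[-0.5,1.2,0,0,0.4],[-0.7,1.8,0,0,0.39],[-0.9,2.4,0,0,0.38],[-1.1,3,0,0,0.37],[-1.2,3.6,0,0,0.36],[-1.3,4.2,0,0,0.34],[-1.4,4.8,0,0,0.33],[-1.5,5.4,0,0,0.32],[-1.5,5.9,0,0,0.3]])

```text
time: 7.75
tool_pos: [535.9, -269.4, 428.3]
tcp_rot: [-2.081, 1.57, 1.245]
contact_force: [-0.4, 0.3, 0.1]
grip_width: 27.8
```

```bash
python3 -c "
from h import *
o=st(); print(tobox(o['tool_pos']))
c=bot.capture('side'); crop(c['frame'],260,90,400,230,4.2,'pics/b7_side.png')"
```

```text
t 7.75 tcp [ 535.9 -269.4  428.3] tip [ 536.  -269.2  250.3] F [-0.4  0.3  0.1] w 27.8
[[0.0, 0.184, -0.983], [0.001, -0.983, -0.184], [-1.0, -0.001, -0.001]] [-0.59  0.47  1.26  0.    1.41  0.79]
[ 93.98234949  -0.58869627 428.3451598 ]
```

View pics/b7_side.png

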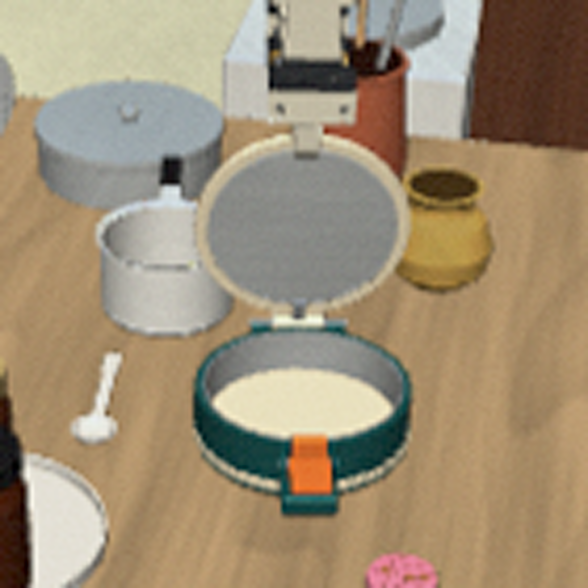

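Request:
arm_command(moves=[[0,0.2,0,0,0.27],[0,0.5,0,0,0.25],[0,0.8,0,0,0.23],[0,1.1,0,0,0.22],[0,1.4,0,0,0.22],[0,1.7,0,0,0.22],[0,2,0,0,0.22],[0,2.4,0,0,0.22],[0,2.8,0,0,0.22],[0,3.2,0,0,0.22]])

```text
time: 8.8
tool_pos: [541.8, -301.8, 428.1]
tcp_rot: [-2.166, 1.57, 1.16]
contact_force: [0.3, 0.3, -0.0]
grip_width: 20.0
```

Request:
arm_command(moves=[[0,0.2,0,0,0.22],[0,0.5,0,0,0.22],[0,0.8,0,0,0.22],[0,1.1,0,0,0.22],[0.1,1.4,0,0,0.22],[0.1,1.7,0,0,0.22],[0.2,2,0,0,0.22],[0.2,2.3,0,0,0.22],[0.2,2.6,0,0,0.22],[0.3,2.8,0,0,0.22]])

```text
time: 9.8
tool_pos: [547.0, -329.6, 425.2]
tcp_rot: [-2.648, 1.57, 0.678]
contact_force: [-0.6, -0.5, -0.1]
grip_width: 20.1
```

```bash
python3 -c "
from h import *
o=st(); print(tobox(o['tool_pos']))
c=bot.capture('side'); crop(c['frame'],260,90,400,230,4.2,'pics/b8_side.png')"
```

```text
t 9.8 tcp [ 547.  -329.6  425.2] tip [ 547.1 -329.5  247.2] F [-0.6 -0.5 -0.1] w 20.1
[[0.001, 0.183, -0.983], [0.001, -0.983, -0.183], [-1.0, -0.0, -0.001]] [-0.66  0.55  1.14  0.    1.45  0.72]
[155.22704536  -1.22555537 425.19067116]
```

View pics/b8_side.png

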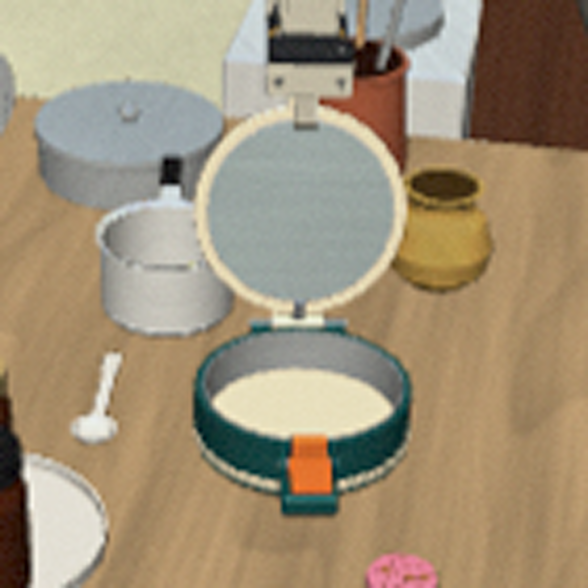

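Request:
arm_command(moves=[[0,0.2,0,0,0.22],[0,0.4,0,0,0.22],[0,0.6,0,0,0.22],[0,0.8,0,0,0.22],[0,1,0,0,0.22],[0,1.1,0,0,0.22],[0,1.2,0,0,0.22],[0,1.3,0,0,0.22],[0,1.3,0,0,0.22]])

```text
time: 10.75
tool_pos: [549.4, -342.7, 424.9]
tcp_rot: [-2.267, 1.57, 1.059]
contact_force: [0.4, -0.0, 0.8]
grip_width: 19.9
```

Request:
arm_command(moves=[[0,0.1,0,0,0.22],[0,0.2,0,0,0.22],[0,0.2,0,0,0.22]])

```text
time: 11.05
tool_pos: [549.7, -344.8, 424.9]
tcp_rot: [-2.289, 1.57, 1.036]
contact_force: [-0.7, 0.5, 0.7]
grip_width: 20.2
```

```bash
python3 -c "
from h import *
o=st(); print(tobox(o['tool_pos']),(rot(o['tcp_rot']).T@o['contact_force']).round(2))
c=bot.capture('side'); crop(c['frame'],260,90,400,230,4.2,'pics/b9_side.png')"
```

```text
t 11.05 tcp [ 549.7 -344.8  424.9] tip [ 549.8 -344.7  246.9] F [-0.7  0.5  0.7] w 20.2
[[0.0, 0.183, -0.983], [0.001, -0.983, -0.183], [-1.0, -0.001, -0.0]] [-0.68  0.57  1.11  0.    1.47  0.71]
[170.59233403  -1.4640222  424.88569839] [-0.74 -0.58  0.56]
```

View pics/b9_side.png

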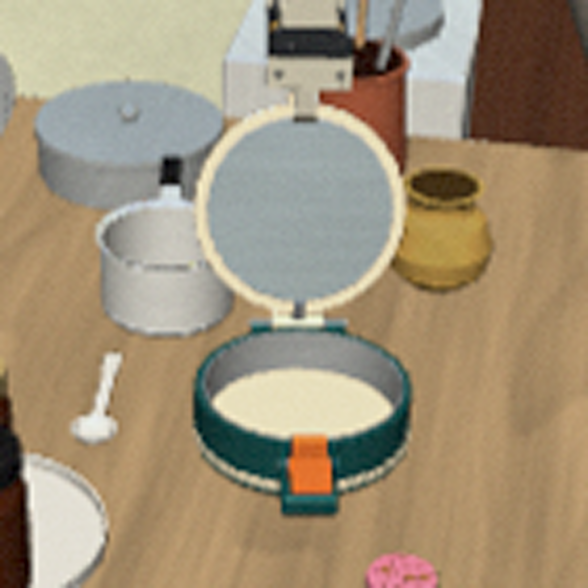

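Request:
arm_command(moves=[[0,0.1,0,0,0.22],[0,0.2,0,0,0.22],[0,0.2,0,0,0.22]])

```text
time: 11.4
tool_pos: [550.1, -346.7, 424.8]
tcp_rot: [-2.109, 1.57, 1.216]
contact_force: [0.2, 1.0, -0.0]
grip_width: 20.1
```

Request:
arm_command(moves=[[0,0.1,0,0,0.22],[0,0.2,0,0,0.22],[0,0.2,0,0,0.22]])

```text
time: 11.7
tool_pos: [550.5, -347.8, 424.7]
tcp_rot: [-1.541, 1.567, 1.785]
contact_force: [-1.6, 6.2, 0.5]
grip_width: 20.0
```

```bash
python3 -c "
from h import *
o=st(); print(tobox(o['tool_pos']),(rot(o['tcp_rot']).T@o['contact_force']).round(2))"
```

```text
t 11.7 tcp [ 550.5 -347.8  424.7] tip [ 550.4 -347.2  246.7] F [-1.6  6.2  0.5] w 20.0
[[-0.001, 0.184, -0.983], [0.004, -0.983, -0.184], [-1.0, -0.004, 0.0]] [-0.68  0.57  1.1   0.    1.47  0.7 ]
[173.74699914  -1.29527417 424.65539909] [-0.47 -6.39  0.41]
```

The finger presses the lid against its stop with 6 N. I'll ease that a little and hold it for just over a second.

Request:
arm_command(moves=[[0,0.05,0,0,0.22],[0,0.05,0,0,0.22],[0,0.05,0,0,0.22],[0,0.05,0,0,0.22],[0,0.05,0,0,0.22],[0,0.05,0,0,0.22]])

```text
time: 12.3
tool_pos: [550.6, -348.0, 424.6]
tcp_rot: [-1.51, 1.566, 1.817]
contact_force: [-2.5, 4.6, 1.3]
grip_width: 20.2
```

Request:
arm_command(moves=[[0,0.05,0,0,0.22],[0,0.05,0,0,0.22],[0,0.05,0,0,0.22],[0,0.05,0,0,0.22],[0,0.05,0,0,0.22],[0,0.05,0,0,0.22],[0,0.05,0,0,0.22]])

```text
time: 13.0
tool_pos: [550.6, -348.2, 424.6]
tcp_rot: [-1.476, 1.565, 1.85]
contact_force: [-1.4, 4.9, 1.5]
grip_width: 20.0
```

Request:
arm_command(moves=[[0,0,0,0,0.6],[0,0,0,0,0.6],[0,0,0,0,0.6],[0,0,0,0,0.6],[0,0,0,0,0.6],[-2,0,0,0,0.6],[-5,0,0,0,0.6],[-8,0,0,0,0.6],[-9,0,0,0,0.6]])

```text
time: 13.9
tool_pos: [550.6, -348.6, 518.2]
tcp_rot: [-2.765, 1.567, 0.562]
contact_force: [0.4, -0.5, 0.3]
grip_width: 55.2
```

```bash
python3 -c "
from h import *
o=st(); print(tobox(o['tool_pos']),(rot(o['tcp_rot']).T@o['contact_force']).round(2))
c=bot.capture('side'); crop(c['frame'],260,90,400,230,4.2,'pics/b10_side.png')
a=np.degrees(np.arctan2(195.5-286.5,510.5-425));print(a); go(425,286.5,150,a+90); go(425,286.5,150,a-90); go(425,286.5,150,11)
"
```

```text
t 13.9 tcp [ 550.6 -348.6  518.2] tip [ 551.2 -348.2  340.2] F [ 0.4 -0.5  0.3] w 55.2
[[0.003, 0.184, -0.983], [0.002, -0.983, -0.184], [-1.0, -0.001, -0.003]] [-0.68  0.55  0.89  0.    1.7   0.7 ]
[174.51077968  -1.33359812 518.20437969] [-0.32  0.55 -0.34]
-46.78484332431897
shift [ 19.1  -64.69   0.79] turn -122.6
shift [ 19.1  -64.69   0.79] turn 57.4
shift [ 19.1  -64.69   0.79] turn -90.4
```

View pics/b10_side.png

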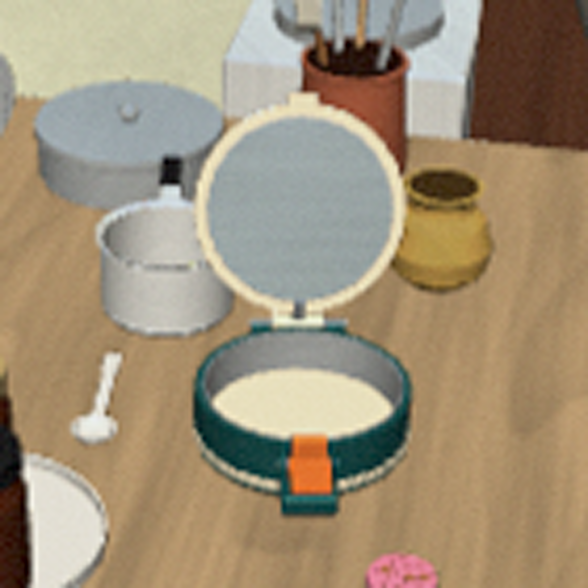

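The lid stands open at its stop on its own. I'll go to the big mathri.

Request:
arm_command(moves=[[0,-5,0,-8,1],[0,-10,0,-16,1],[0,-15,0.1,-24,1],[0,-20,0.2,-32,1],[0,-25,0.3,-40,1],[0,-30,0.4,-48,1],[0,-35,0.5,-56,1],[0,-40,0.6,-64,1],[0,-45,0.6,-72,1],[0,-50,0.7,-80,1]])

```text
time: 14.95
tool_pos: [450.9, 143.1, 517.3]
tcp_rot: [2.411, 1.569, 0.856]
contact_force: [1.5, 1.5, -0.6]
grip_width: 92.0
```

```bash
python3 -c "
from h import *
o=st(); go(425,286.5,100,11)
"
```

```text
t 14.95 tcp [450.9 143.1 517.3] tip [451.1 143.3 339.3] F [ 1.5  1.5 -0.6] w 92.0
[[0.001, 1.0, 0.016], [0.002, 0.016, -1.0], [-1.0, 0.001, -0.002]] [0.14 0.18 1.44 0.   1.52 0.13]
shift [ 23.95  -2.42 -14.32] turn -10.1
```

Request:
arm_command(moves=[[2,-1,-4.5,-8,1],[5,-2,-9,-10,1],[9,-2.4,-12.5,-10,1],[13.5,-2.4,-14.3,-10,1],[18,-2.4,-14.3,-10,1],[22,-2.4,-14.3,-10,1],[24,-2.4,-14.3,-10,1],[24,-2.4,-14.3,-10,1]])

```text
time: 15.75
tool_pos: [423.3, 285.4, 273.4]
tcp_rot: [-1.422, 1.564, -2.802]
contact_force: [-0.2, 0.4, 0.1]
grip_width: 91.4
```

```bash
python3 -c "
from h import *
o=st(); go(425,286.5,38.5,11)
c=bot.capture('side'); crop(c['frame'],270,200,390,300,5,'pics/c1_side.png')
c=bot.capture('top'); crop(c['frame'],170,170,290,270,5,'pics/c1_top.png')
"
```

```text
t 15.75 tcp [423.3 285.4 273.4] tip [422.1 284.9  95.4] F [-0.2  0.4  0.1] w 91.4
[[-0.007, 0.982, 0.19], [-0.002, 0.19, -0.982], [-1.0, -0.007, 0.001]] [0.44 0.47 1.74 0.   0.95 0.25]
shift [ 5.69  0.35 -0.11] turn -0.1
```

View pics/c1_side.png

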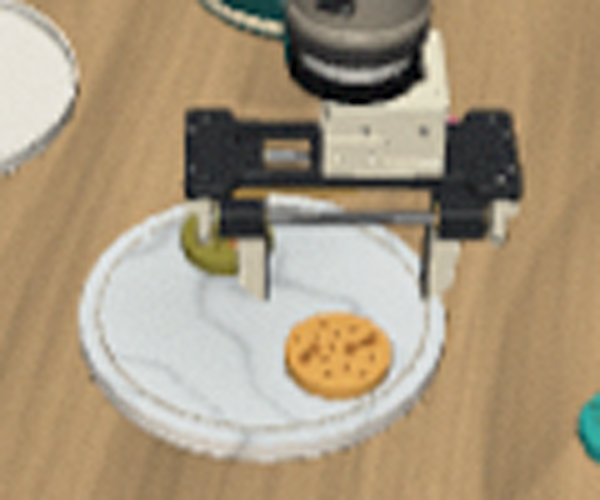

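View pics/c1_top.png

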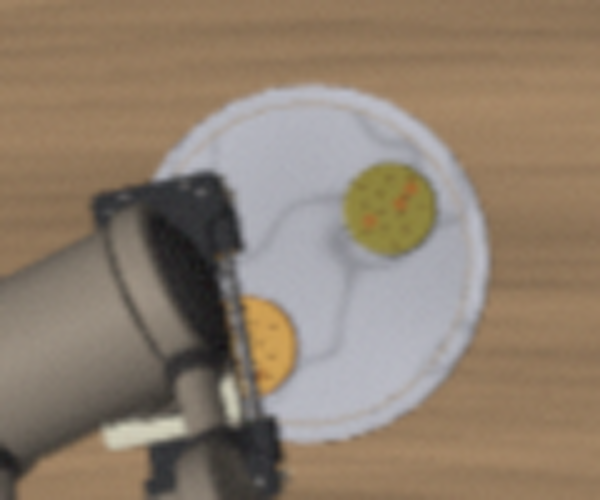

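```bash
python3 -c "
from h import *
c=bot.capture('side'); o=bot.get_obs(); M=rot(o['tcp_rot']); tip=o['tool_pos']+178*M[:,0]
for s in(-1,1): 
  print([((w2px(c,tip+s*M[:,1]*46+k*M[:,2]*9.5)+.5-[270,200])*5).round(0) for k in(-1,1)])
go(425,286.5,38.5,11)
"
```

```text
[array([417., 299.]), array([415., 277.])]
[array([261., 297.]), array([261., 275.])]
shift [ 6.17 -0.08 -0.01] turn -0.1
```

Request:
arm_command(moves=[[2,-0.1,0,0,1],[4,-0.1,0,0,1],[5.4,-0.1,0,0,1],[6.1,-0.1,0,0,1],[6.1,-0.1,0,0,1],[6.1,-0.1,0,0,1]])

```text
time: 16.5
tool_pos: [424.8, 286.2, 218.4]
tcp_rot: [1.975, 1.566, 0.594]
contact_force: [1.0, 0.8, 0.4]
grip_width: 91.6
```

```bash
python3 -c "
from h import *
o=st(); go(425,286.5,38.5,11)
c=bot.capture('side'); crop(c['frame'],270,200,390,300,5,'pics/c2_side.png')
"
```

```text
t 16.5 tcp [424.8 286.2 218.4] tip [425.6 286.7  40.4] F [1.  0.8 0.4] w 91.6
[[0.004, 0.982, 0.189], [0.003, 0.189, -0.982], [-1.0, 0.005, -0.002]] [0.44 0.55 1.79 0.   0.8  0.25]
shift [ 0.19 -0.06  0.01] turn -0.1
```

View pics/c2_side.png

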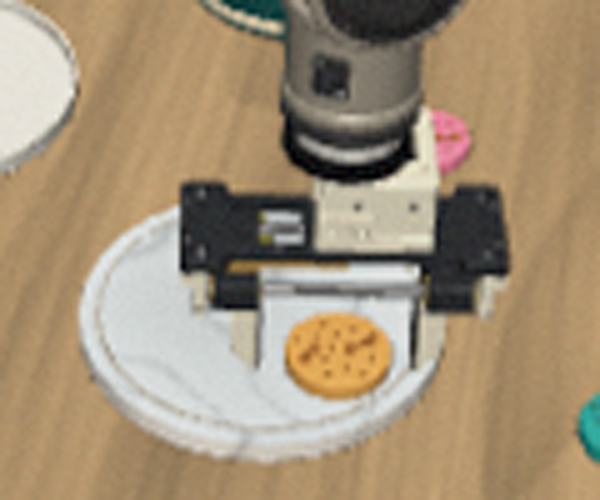

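The big mathri is centred between the fingers, with its centre at about (338,355) and the tips at (250,365) and (428,365). I'll close on it.

Request:
arm_command(moves=[[0.2,0,0,0,0.85],[0.2,0,0,0,0.78],[0.2,0,0,0,0.74],[0.2,0,0,0,0.7],[0.2,0,0,0,0.5],[0.2,0,0,0,0.5],[0.2,0,0,0,0.5]])

```text
time: 17.25
tool_pos: [424.8, 286.2, 216.5]
tcp_rot: [1.981, 1.565, 0.601]
contact_force: [-1.2, 0.6, 2.7]
grip_width: 64.8
```

Request:
arm_command(moves=[[-1,0,0,0,0.5],[-3,0,0,0,0.5],[-6,0,0,0,0.5],[-10,0,0,0,0.5],[-12,0,0,0,0.5],[-12,0,0,0,0.5]])

```text
time: 17.85
tool_pos: [424.8, 286.2, 340.2]
tcp_rot: [1.887, 1.558, 0.507]
contact_force: [0.7, 0.2, -0.1]
grip_width: 65.4
```

```bash
python3 -c "
from h import *
o=st(); go(*B(0,0,165),11.1)
c=bot.capture('side'); crop(c['frame'],260,160,400,300,4.2,'pics/c3_side.png')
"
```

```text
t 17.85 tcp [424.8 286.2 340.2] tip [426.8 287.2 162.3] F [ 0.7  0.2 -0.1] w 65.4
[[0.011, 0.982, 0.189], [0.006, 0.189, -0.982], [-1.0, 0.012, -0.004]] [0.44 0.38 1.66 0.   1.09 0.25]
shift [-0.46  0.21 47.32] turn -0.2
```

View pics/c3_side.png

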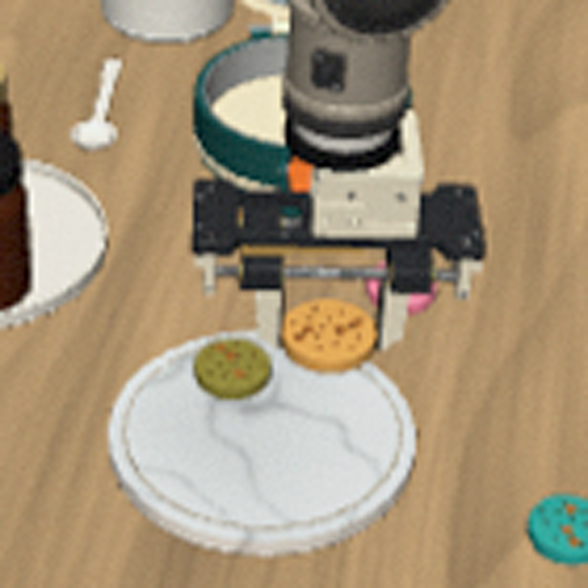

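Request:
arm_command(moves=[[0,0,4,0,0.5],[0,0,8,0,0.5],[0,0,13,0,0.5],[0,0.1,18,0,0.5],[0,0.1,23,0,0.5],[0,0.2,28,0,0.5],[0,0.2,33,0,0.5],[0,0.2,38,0,0.5],[0,0.2,43,0,0.5],[0,0.2,47,0,0.5]])

```text
time: 18.9
tool_pos: [515.0, -177.9, 335.3]
tcp_rot: [2.139, 1.563, 0.757]
contact_force: [0.1, -0.3, -0.2]
grip_width: 64.8
```

Request:
arm_command(moves=[[0,0,0.2,0,0.5],[0,0,0.2,0,0.5]])

```text
time: 19.1
tool_pos: [514.9, -180.7, 333.5]
tcp_rot: [2.607, 1.563, 1.223]
contact_force: [-0.2, 1.0, -0.5]
grip_width: 64.8
```

```bash
python3 -c "
from h import *
o=st(); print(tobox(o['tool_pos'])); go(*B(0,0,60),11.1)
c=bot.capture('side'); crop(c['frame'],260,90,400,230,4.2,'pics/c4_side.png')
c=bot.capture('top'); crop(c['frame'],290,130,430,250,4.2,'pics/c4_top.png')
"
```

```text
t 19.1 tcp [ 514.9 -180.7  333.5] tip [ 515.3 -179.4  155.5] F [-0.2  1.  -0.5] w 64.8
[[0.003, 0.983, 0.186], [0.007, 0.185, -0.983], [-1.0, 0.004, -0.007]] [-0.48  0.45  1.57  0.01  1.12 -0.67]
[  2.95020756  -4.18091435 333.50491378]
shift [ 9.55  0.31 -0.12] turn -0.4
```

View pics/c4_side.png

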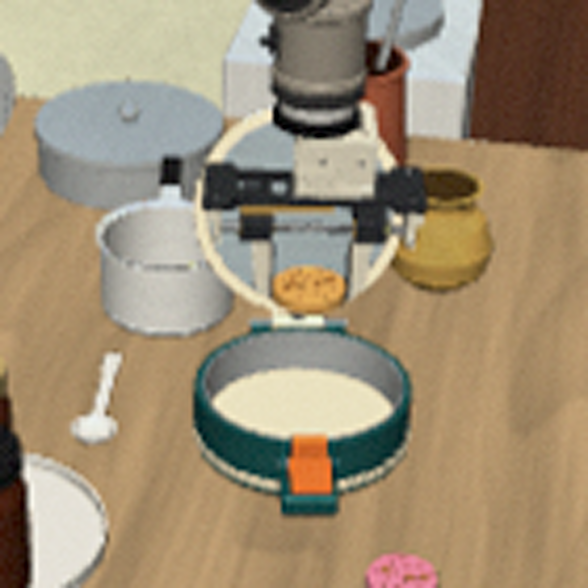

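View pics/c4_top.png

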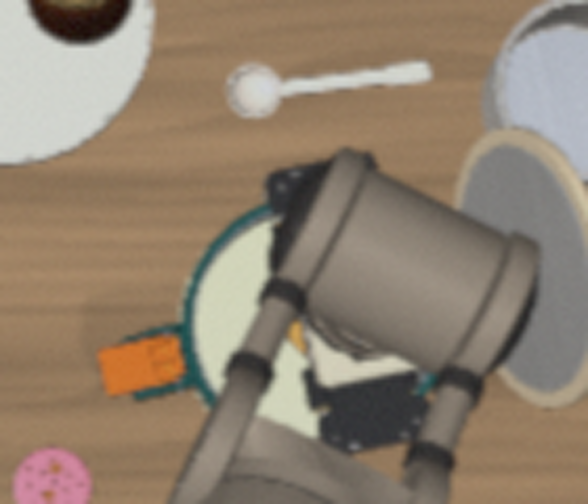

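```bash
python3 -c "
from h import *
c=bot.capture('side'); t=bot.capture('top')
print('b2: rays for cap centre', [ (z,px2w(c,330,133.3,z).round(0)) for z in(300,330,360)])
for u,v in((535,290),(520,240),(445,390),(365,150),(280,260)):
  print(u,v,[(z,tobox(px2w(t,290+u/4.2,130+v/4.2,z))[:2].round(0)) for z in(380,430,480)])
"
```

```text
b2: rays for cap centre [(300, array([ 520., -109.,  300.])), (330, array([511., -50., 330.])), (360, array([502.,   8., 360.]))]
535 290 [(380, array([ 92., -25.])), (430, array([ 80., -27.])), (480, array([ 68., -29.]))]
520 240 [(380, array([90.,  6.])), (430, array([78.,  2.])), (480, array([67., -1.]))]
445 390 [(380, array([ 28., -71.])), (430, array([ 19., -71.])), (480, array([ 10., -71.]))]
365 150 [(380, array([13., 76.])), (430, array([ 5., 70.])), (480, array([-3., 63.]))]
280 260 [(380, array([-50.,  24.])), (430, array([-55.,  19.])), (480, array([-61.,  15.]))]
```

The big mathri is held level above the box, at about (310,288) in the side crop, and the wrist is clear of the lid. I'll lower it.

Request:
arm_command(moves=[[2,0.3,-0.1,0,0.5],[5,0.3,-0.1,0,0.5],[8,0.3,-0.1,0,0.5],[10.5,0.3,-0.1,0,0.5],[12.3,0.3,-0.1,0,0.5],[12.7,0.3,-0.1,0,0.5],[12.8,0.3,-0.1,0,0.5],[12.8,0.3,-0.1,0,0.5]])

```text
time: 20.1
tool_pos: [519.0, -175.7, 208.0]
tcp_rot: [2.088, 1.563, 0.708]
contact_force: [-0.0, 0.3, 0.1]
grip_width: 65.5
```

```bash
python3 -c "
from h import *
o=st(); print(tobox(o['tool_pos'])); go(*B(0,0,15),11.1)
c=bot.capture('side'); crop(c['frame'],280,110,380,210,5,'pics/c5_side.png')
"
```

```text
t 20.1 tcp [ 519.  -175.7  208. ] tip [ 520.1 -174.8   30. ] F [-0.   0.3  0.1] w 65.5
[[0.006, 0.982, 0.19], [0.005, 0.19, -0.982], [-1.0, 0.007, -0.004]] [-0.47  0.61  1.69  0.01  0.83 -0.67]
[ -1.15783309   0.80473041 208.02169718]
shift [ 1.5  -0.22  0.19] turn -0.1
```

View pics/c5_side.png

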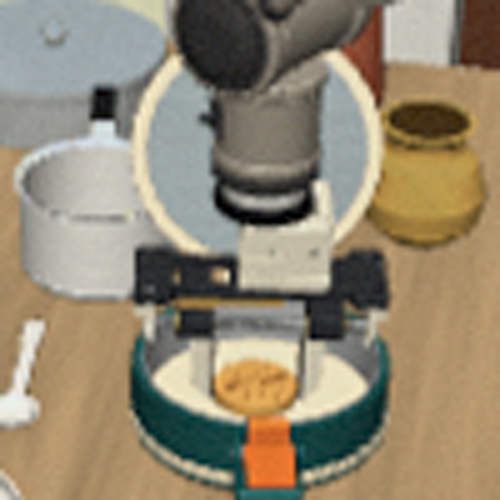

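Now down in small steps, watching the force.

Request:
arm_command(moves=[[0.4,-0.1,0.1,0,0.5],[0.8,-0.2,0.2,0,0.5],[1.1,-0.2,0.2,0,0.5],[1.2,-0.2,0.2,0,0.5],[1.3,-0.2,0.2,0,0.5],[1.35,-0.2,0.2,0,0.5],[1.35,-0.2,0.2,0,0.5]])

```text
time: 20.85
tool_pos: [517.5, -178.1, 194.6]
tcp_rot: [2.056, 1.562, 0.676]
contact_force: [0.4, 0.1, -0.8]
grip_width: 64.9
```

```bash
python3 -c "
from h import *
o=st(); print(tobox(o['tool_pos'])); go(*B(0,0,15),11.1)"
```

```text
t 20.85 tcp [ 517.5 -178.1  194.6] tip [ 518.7 -177.2   16.6] F [ 0.4  0.1 -0.8] w 64.9
[[0.007, 0.982, 0.19], [0.005, 0.19, -0.982], [-1.0, 0.007, -0.004]] [-0.47  0.63  1.7   0.01  0.8  -0.67]
[  0.94453092  -1.09325348 194.62447089]
shift [ 0.16 -0.02 -0.02] turn -0.1
```

Request:
arm_command(moves=[[0.05,0,0,0,0.5],[0.1,0,0,0,0.5],[0.12,0,0,0,0.5]])

```text
time: 21.15
tool_pos: [517.5, -178.1, 193.4]
tcp_rot: [2.056, 1.562, 0.676]
contact_force: [-0.1, 0.2, -0.5]
grip_width: 65.1
```

Request:
arm_command(moves=[[0.03,0,0,0,0.5],[0.05,0,0,0,0.5],[0.05,0,0,0,0.5]])

```text
time: 21.45
tool_pos: [517.5, -178.1, 193.1]
tcp_rot: [2.043, 1.562, 0.664]
contact_force: [-0.4, 0.5, 1.9]
grip_width: 65.0
```

Contact is about 2 N. I'll release by opening gradually.

Request:
arm_command(moves=[[0.02,0,0,0,0.72],[0.02,0,0,0,0.74],[0.02,0,0,0,0.78],[0.02,0,0,0,0.82],[0.02,0,0,0,0.85],[0.02,0,0,0,0.85]])

```text
time: 22.05
tool_pos: [517.6, -178.1, 192.9]
tcp_rot: [2.04, 1.562, 0.661]
contact_force: [-0.6, -0.1, 0.3]
grip_width: 78.0
```

Request:
arm_command(moves=[[-1,0,0,0,0.85],[-3,0,0,0,0.85],[-7,0,0,0,0.85],[-12,0,0,0,0.85],[-16,0,0,0,0.85],[-18,0,0,0,0.85],[-18,0,-5,0,0.85],[-18,0,-10,0,1],[-18,0,-15,0,1],[-18,0,-20,0,1]])

```text
time: 23.05
tool_pos: [477.4, 18.9, 374.5]
tcp_rot: [1.964, 1.561, 0.584]
contact_force: [0.8, 0.6, -0.2]
grip_width: 91.4
```

```bash
cat > m.py <<'E'
from seg import *
def look(n):
    for nm,b in(('side',(270,90,390,210)),('top',(310,160,430,260))):
        c=bot.capture(nm); crop(c['frame'],*b,4.8,f'pics/{n}_{nm}.png'); yield c
E
python3 -c "
from m import *
o=st(); go(510.5,195.5,100,11)
s,t=look('d1')
for c,b in((s,(300,150,370,205)),(t,(335,170,395,240))):
  ce,sz,m=blob(c,(8,130,120),(25,255,255),b); print(ce,sz,px2w(c,*ce,25.5).round(1),tobox(px2w(c,*ce,25.5)).round(1))
"
```

```text
t 23.05 tcp [477.4  18.9 374.5] tip [478.8  19.8 196.5] F [ 0.8  0.6 -0.2] w 91.4
[[0.008, 0.982, 0.189], [0.005, 0.189, -0.982], [-1.0, 0.009, -0.004]] [-0.12  0.28  1.7   0.01  1.15 -0.32]
shift [  9.77   6.36 -16.61] turn -0.1
[331.99539171 193.97235023] [323 185  16  20 217] [ 508.8 -145.5   25.5] [-32.8  -3.4  25.5]
[363.07777778 207.11111111] [354 198  19  19 270] [ 520.2 -175.6   25.5] [-1.   2.  25.5]
```

View pics/d1_side.png

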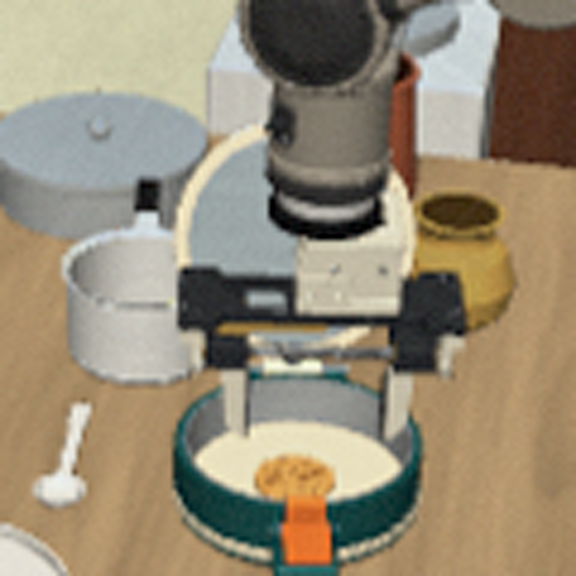

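View pics/d1_top.png

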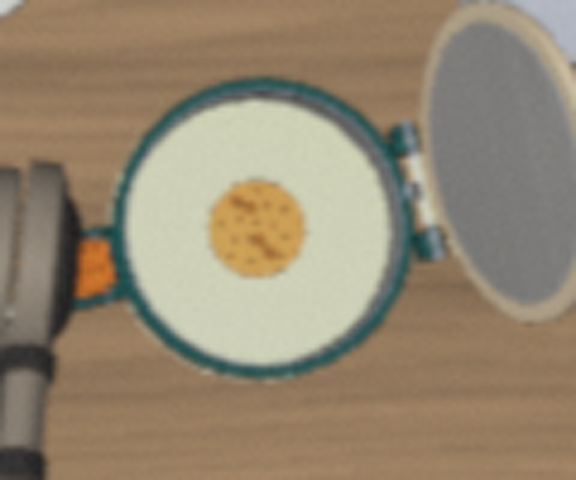

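The big mathri lies flat and centred to within about 2 mm, at (257,228) in the top crop against the rim centre at (262,228). Next is the small one.

Request:
arm_command(moves=[[0,2,-4.5,0,1],[0,4,-9,0,1],[2,5.5,-13,0,1],[5,6.3,-16.5,0,1],[9,6.3,-16.6,0,1],[11,6.3,-16.6,0,1],[11,6.3,-16.6,0,1]])

```text
time: 23.85
tool_pos: [506.0, 197.4, 263.5]
tcp_rot: [2.777, 1.565, 1.404]
contact_force: [-0.1, -0.7, 0.4]
grip_width: 91.8
```

```bash
python3 -c "
from h import *
o=st(); go(510.5,195.5,38.5,11)
c=bot.capture('side'); crop(c['frame'],270,190,390,290,5,'pics/e1_side.png')
"
```

```text
t 23.85 tcp [506.  197.4 263.5] tip [506.1 198.3  85.5] F [-0.1 -0.7  0.4] w 91.8
[[0.001, 0.981, 0.196], [0.005, 0.196, -0.981], [-1.0, 0.002, -0.005]] [0.23 0.53 1.66 0.01 0.95 0.03]
shift [4.7  0.36 0.39] turn 0.3
```

View pics/e1_side.png

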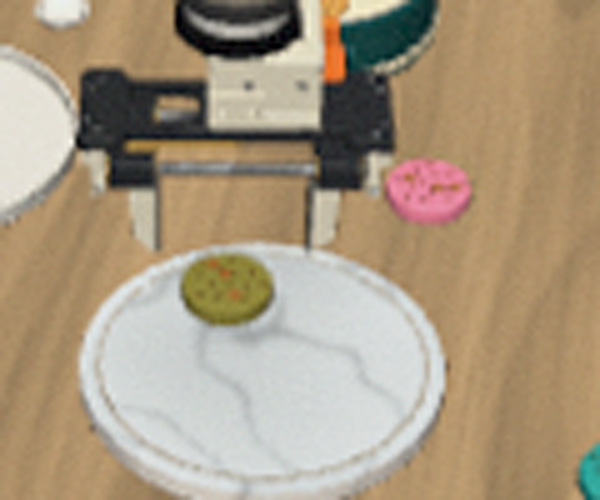

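```bash
python3 -c "
from h import *
o=st(); go(510.5,195.5,38.5,11)"
```

```text
t 23.9 tcp [506.7 197.4 265.5] tip [507.5 198.5  87.5] F [0.  0.4 0.7] w 91.7
[[0.004, 0.981, 0.196], [0.006, 0.196, -0.981], [-1.0, 0.006, -0.005]] [0.23 0.52 1.66 0.01 0.95 0.03]
shift [4.9  0.21 0.38] turn 0.3
```

Request:
arm_command(moves=[[1.5,0.2,0.2,0,1],[2.5,0.2,0.2,0,1],[2.5,0.2,0.2,0,1],[2.5,0.2,0.2,0,1]])

```text
time: 24.3
tool_pos: [509.5, 195.8, 241.4]
tcp_rot: [2.232, 1.562, 0.858]
contact_force: [0.3, 0.2, -0.1]
grip_width: 91.9
```

```bash
python3 -c "
from h import *
o=st(); go(510.5,195.5,38.5,11)"
```

```text
t 24.3 tcp [509.5 195.8 241.4] tip [510.5 196.9  63.4] F [ 0.3  0.2 -0.1] w 91.9
[[0.006, 0.981, 0.195], [0.006, 0.195, -0.981], [-1.0, 0.007, -0.005]] [0.23 0.56 1.67 0.01 0.9  0.02]
shift [ 2.49 -0.04  0.15] turn 0.3
```

Request:
arm_command(moves=[[1,0,0.1,0,1],[1.8,0,0.1,0,1],[2.3,0,0.1,0,1],[2.4,0,0.1,0,1],[2.4,0,0.1,0,1]])

```text
time: 24.8
tool_pos: [509.8, 194.9, 217.1]
tcp_rot: [2.282, 1.563, 0.908]
contact_force: [-0.1, -0.3, -0.2]
grip_width: 91.7
```

```bash
python3 -c "
from h import *
o=st(); go(510.5,195.5,38.5,11)
c=bot.capture('side'); crop(c['frame'],270,190,390,290,5,'pics/e2_side.png')
"
```

```text
t 24.8 tcp [509.8 194.9 217.1] tip [510.7 196.1  39.1] F [-0.1 -0.3 -0.2] w 91.7
[[0.005, 0.981, 0.195], [0.006, 0.195, -0.981], [-1.0, 0.006, -0.005]] [0.22 0.6  1.69 0.01 0.85 0.02]
shift [ 0.06 -0.03  0.05] turn 0.3
```

View pics/e2_side.png

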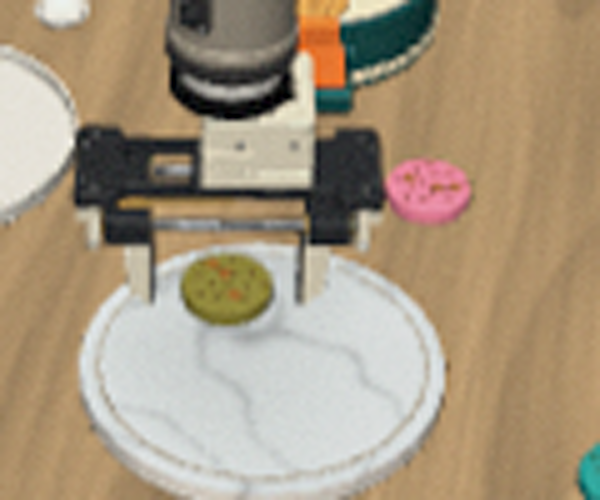

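The small mathri is centred between the fingers, at about (228,289). I'll close and lift.

Request:
arm_command(moves=[[0.05,0,0,0,0.85],[0.05,0,0,0,0.76],[0.05,0,0,0,0.7],[0.05,0,0,0,0.66],[0.05,0,0,0,0.45],[0.05,0,0,0,0.45],[0.05,0,0,0,0.45],[0.05,0,0,0,0.45]])

```text
time: 25.65
tool_pos: [509.9, 195.0, 216.9]
tcp_rot: [2.235, 1.562, 0.861]
contact_force: [-1.3, -0.3, 0.8]
grip_width: 59.2
```

Request:
arm_command(moves=[[-1,0,0,0,0.45],[-3,0,0,0,0.45],[-6,0,0,0,0.45],[-10,0,0,0,0.45],[-12,0,0,0,0.45],[-12,0,0,0,0.45]])

```text
time: 26.25
tool_pos: [509.8, 194.4, 340.8]
tcp_rot: [1.94, 1.556, 0.566]
contact_force: [0.6, 0.0, -0.8]
grip_width: 58.9
```

```bash
python3 -c "
from h import *
o=st(); go(518.7,-177.2,165,11.1)
c=bot.capture('side'); crop(c['frame'],260,140,400,280,4.2,'pics/e3_side.png')
"
```

```text
t 26.25 tcp [509.8 194.4 340.8] tip [512.  195.8 162.8] F [ 0.6  0.  -0.8] w 58.9
[[0.013, 0.981, 0.196], [0.008, 0.195, -0.981], [-1.0, 0.014, -0.005]] [0.22 0.43 1.57 0.01 1.12 0.02]
shift [-0.51 -6.63 36.71] turn 0.2
```

View pics/e3_side.png

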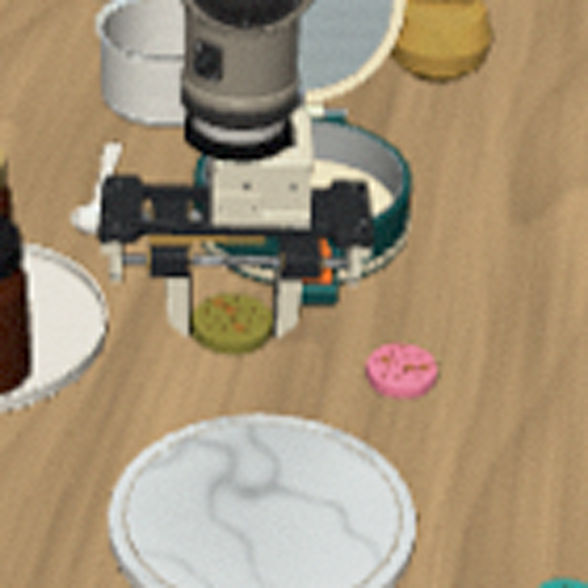

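Request:
arm_command(moves=[[0,-0.7,4,0,0.45],[0,-1.5,8,0,0.45],[0,-2.4,13,0,0.45],[0,-3.3,18,0,0.45],[0,-4.2,23,0,0.45],[0,-5.1,28,0,0.45],[0,-6,33,0,0.45],[0,-6.6,36.5,0,0.45],[0,-6.6,36.6,0,0.45],[0,-6.6,36.6,0,0.45]])

```text
time: 27.3
tool_pos: [515.6, -178.3, 334.4]
tcp_rot: [2.338, 1.56, 0.961]
contact_force: [-0.2, 0.5, -0.7]
grip_width: 58.9
```

```bash
python3 -c "
from h import *
o=st(); go(518.7,-177.2,60,11.1)"
```

```text
t 27.3 tcp [ 515.6 -178.3  334.4] tip [ 516.7 -176.7  156.4] F [-0.2  0.5 -0.7] w 58.9
[[0.006, 0.981, 0.193], [0.009, 0.193, -0.981], [-1.0, 0.008, -0.008]] [-0.48  0.44  1.57  0.01  1.12 -0.68]
shift [9.64 0.11 0.16] turn 0.0
```

Request:
arm_command(moves=[[2,0.1,0.1,0,0.45],[5,0.1,0.1,0,0.45],[8,0.1,0.1,0,0.45],[10,0.1,0.1,0,0.45],[11,0.1,0.1,0,0.45],[11.5,0.1,0.1,0,0.45],[11.5,0.1,0.1,0,0.45],[11.5,0.1,0.1,0,0.45]])

```text
time: 28.1
tool_pos: [517.9, -177.8, 220.3]
tcp_rot: [2.197, 1.56, 0.821]
contact_force: [0.3, 0.3, -0.9]
grip_width: 59.2
```

```bash
python3 -c "
from m import *
o=st(); go(518.7,-177.2,29.4,11.1); list(look('f1'))"
```

```text
t 28.1 tcp [ 517.9 -177.8  220.3] tip [ 519.2 -176.4   42.3] F [ 0.3  0.3 -0.9] w 59.2
[[0.008, 0.981, 0.194], [0.008, 0.193, -0.981], [-1.0, 0.009, -0.007]] [-0.47  0.59  1.68  0.01  0.86 -0.68]
shift [ 1.29 -0.08  0.08] turn 0.1
```

View pics/f1_side.png

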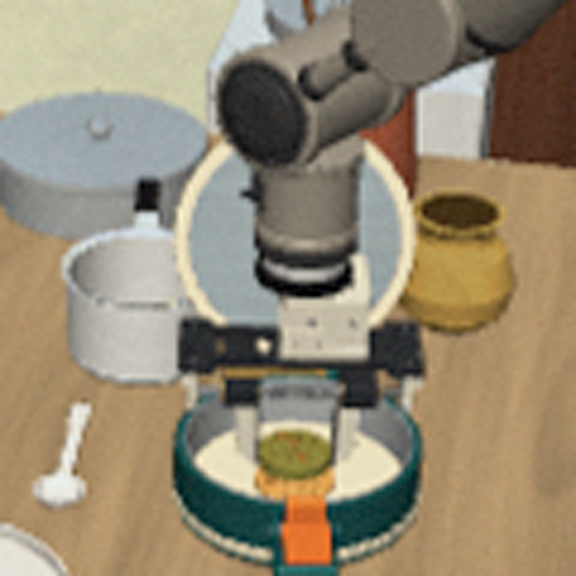

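The small mathri hangs centred over the big one. I'll creep down.

Request:
arm_command(moves=[[0.5,-0.05,0.05,0,0.45],[0.8,-0.1,0.1,0,0.45],[1,-0.1,0.1,0,0.45],[1.1,-0.1,0.1,0,0.45],[1.1,-0.1,0.1,0,0.45]])

```text
time: 28.7
tool_pos: [517.0, -179.2, 209.2]
tcp_rot: [2.205, 1.56, 0.829]
contact_force: [-0.2, -0.3, -0.7]
grip_width: 58.8
```

Request:
arm_command(moves=[[0.05,0,0,0,0.45],[0.1,0,0,0,0.45],[0.1,0,0,0,0.45]])

```text
time: 29.0
tool_pos: [517.1, -179.2, 208.1]
tcp_rot: [2.207, 1.56, 0.831]
contact_force: [0.0, 0.2, -0.2]
grip_width: 59.0
```

```bash
python3 -c "
from m import *
o=st(); go(518.7,-177.2,29.4,11.1)"
```

```text
t 29.0 tcp [ 517.1 -179.2  208.1] tip [ 518.4 -177.7   30.1] F [ 0.   0.2 -0.2] w 59.0
[[0.008, 0.981, 0.193], [0.008, 0.193, -0.981], [-1.0, 0.009, -0.007]] [-0.48  0.61  1.69  0.01  0.83 -0.68]
shift [ 0.07  0.04 -0.04] turn 0.0
```

Request:
arm_command(moves=[[0.03,0,0,0,0.45],[0.05,0,0,0,0.45],[0.05,0,0,0,0.45]])

```text
time: 29.3
tool_pos: [517.1, -179.1, 207.6]
tcp_rot: [2.205, 1.56, 0.829]
contact_force: [-0.1, 0.5, -1.2]
grip_width: 59.1
```

Request:
arm_command(moves=[[0.03,0,0,0,0.45],[0.04,0,0,0,0.45],[0.04,0,0,0,0.45]])

```text
time: 29.6
tool_pos: [517.0, -179.1, 207.5]
tcp_rot: [2.196, 1.56, 0.82]
contact_force: [-1.1, 0.5, 3.2]
grip_width: 58.6
```

Request:
arm_command(moves=[[0,0,0,0,0.65],[0,0,0,0,0.68],[0,0,0,0,0.72],[0,0,0,0,0.76],[0,0,0,0,0.82],[0,0,0,0,0.85],[0,0,0,0,0.85]])

```text
time: 30.3
tool_pos: [517.1, -179.1, 207.4]
tcp_rot: [2.194, 1.56, 0.817]
contact_force: [0.9, -0.4, -0.7]
grip_width: 78.1
```

Request:
arm_command(moves=[[-1,0,0,0,0.85],[-3,0,0,0,0.85],[-7,0,0,0,0.85],[-12,0,0,0,0.85],[-16,0,0,0,0.85],[-18,0,0,0,0.85],[-18,0,-5,0,0.85],[-18,0,-10,0,0.85],[-18,0,-15,0,0.85],[-18,0,-20,0,0.85]])

```text
time: 31.3
tool_pos: [476.1, 17.2, 389.6]
tcp_rot: [2.118, 1.559, 0.741]
contact_force: [1.1, 1.3, 0.2]
grip_width: 78.1
```

Request:
arm_command(moves=[[0,0,-5,0,0.85],[0,0,-9,0,0.85],[0,0,-10,0,0.85],[0,0,-10,0,0.85]])

```text
time: 31.7
tool_pos: [456.4, 116.5, 391.0]
tcp_rot: [2.063, 1.558, 0.689]
contact_force: [0.8, 0.5, 0.2]
grip_width: 78.0
```

```bash
python3 -c "
from m import *
o=st()
s,t=look('g1'); cv2.imwrite('pics/g_sidefull.png',s['frame']);cv2.imwrite('pics/g_topfull.png',t['frame'])
for c,b in((s,(300,150,370,205)),(t,(335,170,395,240))):
  ce,sz,m=blob(c,(24,80,40),(40,255,170),b); print(ce,sz,px2w(c,*ce,39.5).round(1),tobox(px2w(c,*ce,39.5)).round(1))
"
```

```text
t 31.7 tcp [456.4 116.5 391. ] tip [458.1 117.9 213. ] F [0.8 0.5 0.2] w 78.0
[[0.01, 0.981, 0.196], [0.008, 0.195, -0.981], [-1.0, 0.011, -0.006]] [ 0.08  0.25  1.69  0.01  1.19 -0.11]
[331.32 187.09] [325 182  14  10 100] [ 516.1 -171.    39.5] [-6.3 -1.1 39.5]
[363.82524272 207.02427184] [356 198  17  18 206] [ 519.4 -176.6   39.5] [-0.2  1.1 39.5]
```

View pics/g1_side.png

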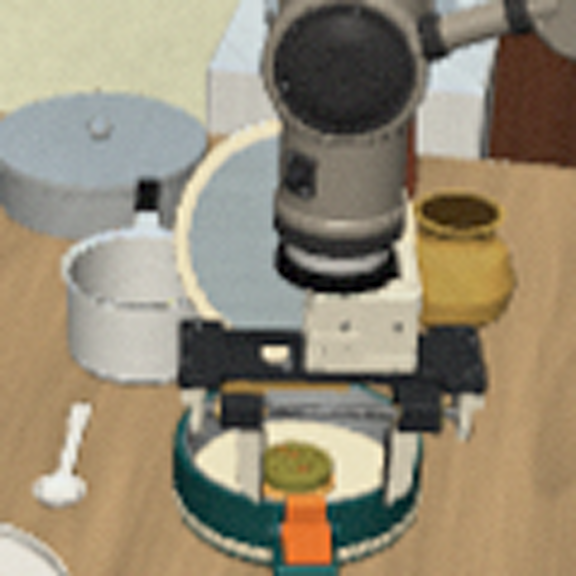

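View pics/g1_top.png

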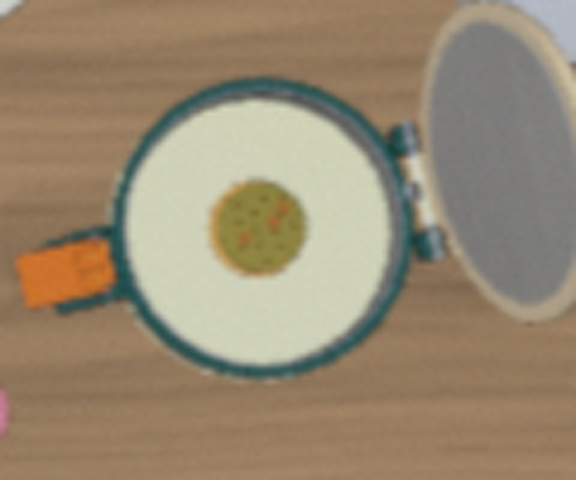

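View pics/g_topfull.png

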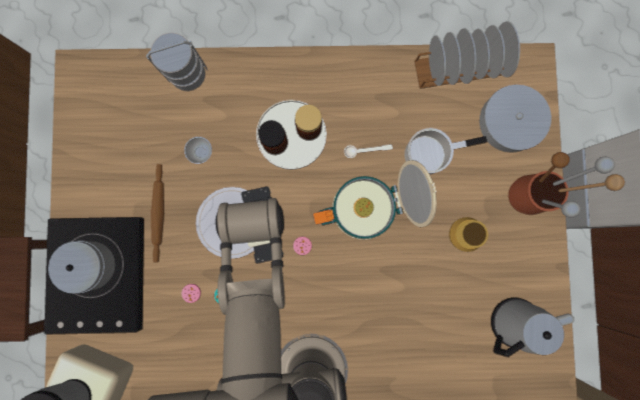

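The small mathri sits on the big one, centred to within about 2 mm. The lid stands open, the bystanders are where they were, and the arm is clear, so I'll hand in.

```bash
python3 -c "
from plant import bot
print(bot.close_job())"
```

```text
the job is handed in; nothing more can be done
None
```

The job is done and handed in at about 32 s of the 72 s allowed.

- **Lid:** I pressed the button and the lid popped up. I then eased it back between loosely straddling fingers until it met its stop. I held it there with one finger at about 5–6 N for about 1.3 s, which may be firmer than "lightly", and let go. It stayed standing open.
- **Mathris:** I set the big one down with about 2 N of contact and the small one on top with about 3 N. From the top camera, the big one lies about 2 mm from the middle of the box. The small one is about 1 mm from the middle of the box and about 1–2 mm off the big one.
- **Everything else:** In the final top view the other items look unmoved and the arm was touching nothing. It still hid the turquoise look-alike and most of the marble board.

Two readings disagreed or were unexpected:
- **Side camera:** It put the mathris up to about 30 mm away from where the top camera did. Their near sides were hidden or partly hidden behind the rim and latch. I went by the top view.
- **Button press:** I saw about 7 N of sideways force, cause unknown. It was gone once the fingers backed off.

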